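Hot-swap a power module and show its contacts to the inspection camera

TASK

Fit the spare power module (blue cap) upright and fully home into the free bay of the power shelf and let go of it; only then draw the failed module (red cap) up out of its bay. Tip it to point its contact end (its foot) straight into the lens of the upturned inspection camera, about 65 mm off the glass, and finish while holding it there, still and touching nothing else. Leave the running module (green cap) and everything else on the bench where it is.

Things in the scene. Friction and masses are not known exactly. Their poses are not given: they have to be found in the camera images.
- rack: the power shelf, a fixed grey block 110 (x) x 318 (y) x 50 mm high, with a black terminal strip 30 mm high along its far (+x) side. Origin: centre of its underside; z up. Three bays open upwards at y = -100, 0 and +100 mm, x = 0, each a slot 65 x 33 mm, lined at its mouth with black lead-in guides that flare by 5 mm on every side over the top 12 mm, 45 mm deep in all (floor 5 mm above the bench). A module in its bay stands 65 mm out of the shelf's top.
- free_bay_mouth (a point): centre of the mouth of the one empty bay, level with the shelf's top (50 mm above the bench), marked by an amber light bar on the rim on the robot's side. Axes as the rack: z up, x along the slot's 65 mm, y along its 33 mm. Which bay is empty varies.
- spare_center (a point): the spare: a plug-in power module, 60 (its x) x 28 (its y) x 110 mm (its z), about 0.3 kg, plain metal box with a 12 mm blue cap on top and a brass contact strip under its foot. This point is its centre, 55 mm above its foot. It stands upright and loose on the bench. It may go in either way round.
- spare_foot (a point): centre of the underside of the spare module; axes as the spare, z towards its cap
- failed_center (a point): the failed one: a plug-in power module, 60 (its x) x 28 (its y) x 110 mm (its z), about 0.3 kg, plain metal box with a 12 mm red cap on top and a brass contact strip under its foot. This point is its centre, 55 mm above its foot. It starts loosely plugged in one of the bays, upright, held by nothing but the slot.
- failed_foot (a point): centre of the contact end (underside) of the failed module; axes as the failed module, z towards its cap
- running: the running one: a plug-in power module, 60 (its x) x 28 (its y) x 110 mm (its z), about 0.3 kg, plain metal box with a 12 mm green cap on top and a brass contact strip under its foot. Origin at the centre of its foot, which rests on a bay's floor. To be left alone.
- lens (a point): centre of the front glass of the inspection camera, about 109 mm above the bench: a white and black barrel 42 mm across and 90 mm long, slanting up towards the robot at 45 degrees. Its z axis points straight out of the lens (up and towards the robot), y is level, x is square to both.
- cam: the fixed stand of the inspection camera: a dark base plate 100 x 90 x 12 mm with two cheeks 72 mm high that carry the barrel. Origin: on the bench at the middle of the plate's edge nearest the robot; z up, +x away from the robot.
- duster: blue air duster can, 54 mm across, 190 mm tall, loose; origin under its centre
- dropper: small amber bottle, 34 mm across, 75 mm tall, loose; origin under its centre
- jar: white jar, 44 mm across, 50 mm tall, loose; origin under its centre
- tape: roll of amber tape lying flat, 84 mm across, 20 mm high, loose; origin under its centre
- driver: blue screwdriver lying on the bench, 170 mm long along its x, loose
- wrench: steel wrench lying on the bench, 150 mm long along its x, loose

How it is judged:
By the outcome, as a careful person would: the job done as asked, in the order asked, and still so for the second after the job is handed in, while the arm keeps its last pose, push and grip.
It also fails if it takes over 64 s, if anything falls off the work surface, if the arm or the gripper's body presses on something with over 40 N, if the wrist force passes 120 N, or if a joint passes its speed limit or range.

ROBOT

A 7-joint arm with a two-finger parallel gripper is mounted at the origin on the work surface. World frame = base frame: x ahead of the robot, y to its left, z up, the work surface at z = 0. Lengths are in m, angles in rad, forces in N, time in s.
With the tool pointing down it reaches from about 0.425 to 0.875 m from the base axis. Payload 4.7 kg.
Tool frame: the origin (TCP) lies at the very end of the fingers, on their centre line; the grasp point (between the pads) lies 19 mm behind it (ctrl.grasp_offset is the distance from the TCP to the grasp point, in m); z points along the fingers, y is the direction in which the jaws open and shut (so a half turn about z gives the same grasp; the last joint's range is limited). The gripper opens to 87 mm and grips with 3 to 60 N. Pads are 19 mm wide; open, the fingers measure 117 mm over their backs; the gripper's body (75 mm by 190 mm) begins 51 mm behind the grasp point.
Start: joints at [-1.163, 0.321, -0.07, 1.45, 0.023, 1.371, -0.057], TCP at [0.249, 0.6, 0.183] pointing down, gripper open.
Joint ranges: [-2.86, 2.86], [-0.3, 2.09], [-1.38, 1.24], [0.06, 2.45], [-1.56, 4.7], [0.09, 2.05], [-2.69, 2.69]. Speed limits (rad/s): [2.57, 2.57, 3.14, 3.14, 3.14, 3.14, 3.14].

INTERFACE

Orientations are given as a rotation vector (axis times angle).
In Python, from bench import ctrl gives the robot as it stands.
- The arm moves only by the shell command python3 -m creep 'ROWS' [FORCE]. ROWS is JSON, a list that holds one entry, the list of rows, each a list of 7 numbers: the opening, from 0 (shut) to 1 (fully open), then the shift along the tool's x, y, z in mm, then the turn, a rotation vector about the tool's x, y, z in rad. In form: [[[grip, dx, dy, dz, rx, ry, rz], ...]]. A call has 1 to 5 rows; each row is the pose to reach, as a shift and turn from the pose commanded when the call began, along the tool's axes at that moment; what a row does not reach only later rows make up. A row lasts 1/10 s, in which the tool goes at most 50 mm and 8.59 degrees, less where a joint would pass 70% of its speed; a pose out of reach is approached as far as the arm can. A call with a gripper value outside its range is refused whole. The fingers move at their own pace and stop on an object; FORCE is the grip in N (left out, the last holds). Time passes only in rows, so rows that repeat a pose let the fingers close. It gives the time, the measured TCP pose, the force and the opening at its end, in the units of the state.
- ctrl.get_state(): the state, without advancing time (a new reading comes with each control period).
- ctrl.get_image(name): name is "scene" or "side" or "wrist"; returns the picture (480x640x3 uint8, red, green, blue); there is no depth.
- ctrl.camera_params(name): a dict with "K" (3x3 intrinsics, pixels), "pose" (4x4, takes a point from camera to world coordinates). Camera axes: x right, y down, z forward; pixel columns grow to the right and rows downward; lengths in m; the calibration is good to about 2 mm. A picture is of the moment at which its call begins: read the wrist's pose just before it. camera_params takes no time and is no camera call; for the wrist camera it gives the pose at the moment of the call.
- ctrl.close_job(): hands the job in, once; it reports no verdict.
The state is a dict: "time": time; "joint_positions": joint angles; "qd": joint speeds; "joint_torque": joint torques, N m; "position": TCP position; "tool_rot": TCP orientation; "ft_force": force on the tool from outside, world axes, zero at the start; "torque": the same for the moment, N m; "grip_width": opening from 0.0 (shut) to 1.0 (fully open).
Only numpy, scipy, OpenCV 4.12 (cv2) and the standard library are available. Lean on these libraries where they do the work, as an engineer would, in place of code of your own. Each camera call takes 0.05 s, during which the arm holds its last target. There are 200 camera calls.

## Working session

There is one attempt and no reset: what is moved stays moved. The work goes in short steps, Python scripts to look and compute and a shell command to move; the robot and the scene stay as the last step left them, time stands still between calls to the robot, and variables do not carry over. Pictures are saved under pics/ and viewed, about 8 in all and at most 12, crops included, and the job is handed in when it is done.

```bash
mkdir -p pics; ls; cat > h.py <<'E'
import numpy as np, cv2
from scipy.spatial.transform import Rotation as R
from bench import ctrl
def snap(n,f):
    p=ctrl.camera_params(n); im=ctrl.get_image(n); cv2.imwrite('pics/'+f,im[:,:,::-1]); np.savez('pics/'+f+'.npz',K=p['K'],pose=p['pose']); return im
def ray(f,u,v):
    d=np.load('pics/'+f+'.npz'); T=d['pose']; r=T[:3,:3]@np.linalg.solve(d['K'],[u,v,1.]); return T[:3,3],r
def onz(f,u,v,z):
    o,r=ray(f,u,v); return o+r*(z-o[2])/r[2]
def proj(f,P):
    d=np.load('pics/'+f+'.npz'); T=d['pose']; q=d['K']@(T[:3,:3].T@(np.asarray(P)-T[:3,3])); return q[:2]/q[2]
def tri(*a):
    A=np.zeros((3,3));b=np.zeros(3)
    for f,u,v in a:
        o,r=ray(f,u,v); r=r/np.linalg.norm(r); M=np.eye(3)-np.outer(r,r); A+=M;b+=M@o
    return np.linalg.solve(A,b)
def st():
    s=ctrl.get_state(); return np.array(s['position']),R.from_rotvec(s['tool_rot']),s
def rel(P,Rt):
    "shift mm and rotvec in tool frame to reach P,Rt"
    p,r,s=st(); return (r.inv().apply(np.asarray(P)-p)*1e3).round(1),(r.inv()*Rt).as_rotvec().round(4)
E
python3 - <<'E'
from h import *
for n in ['scene','side']: snap(n,n+'1.png')
s=ctrl.get_state();print(s['time'],s['position'],R.from_rotvec(s['tool_rot']).as_matrix().round(3))
for n in ['scene','side','wrist']:
    p=ctrl.camera_params(n);print(n,np.round(p['K'][0],0),np.round(p['pose'],3))
E
```

```text
pics
0.1 [0.24921869 0.59969262 0.18223838] [[-0.923  0.384 -0.001]
 [ 0.384  0.923 -0.002]
 [-0.    -0.002 -1.   ]]
scene [472.   0. 315.] [[-0.209  0.658 -0.723  1.487]
 [ 0.978  0.148 -0.149  0.252]
 [ 0.009 -0.738 -0.675  0.973]
 [ 0.     0.     0.     1.   ]]
side [606.   0. 314.] [[-0.981 -0.112  0.157  0.365]
 [-0.192  0.635 -0.748  1.082]
 [-0.016 -0.764 -0.645  0.961]
 [ 0.     0.     0.     1.   ]]
wrist [382.   0. 318.] [[ 0.384  0.894  0.232  0.186]
 [ 0.923 -0.371 -0.1    0.626]
 [-0.003  0.252 -0.968  0.384]
 [ 0.     0.     0.     1.   ]]
```

View pics/scene1.png

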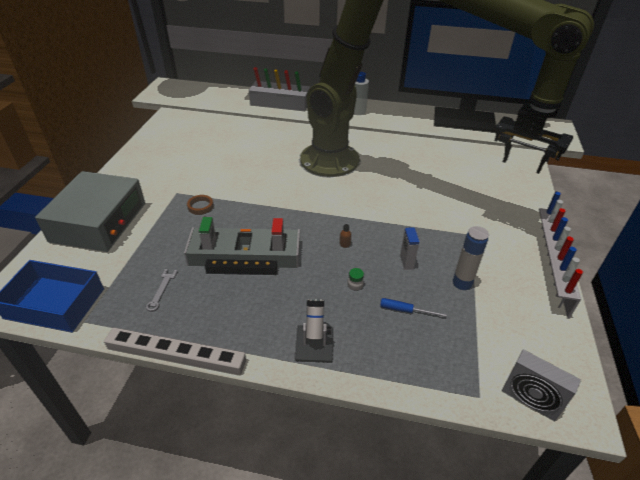

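View pics/side1.png

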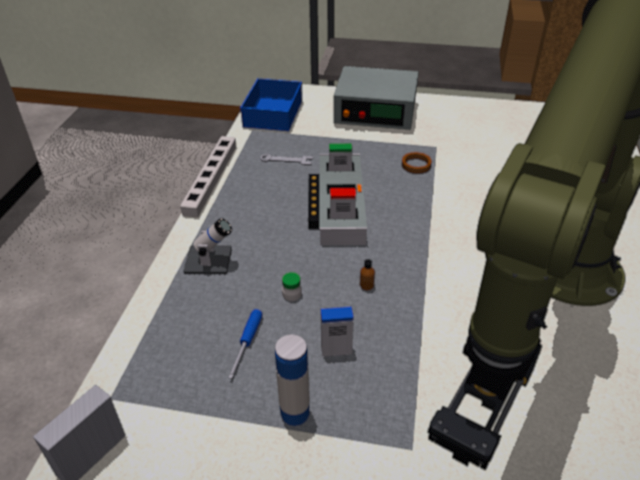

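```bash
python3 - <<'E'
from h import *
a=cv2.imread('pics/scene1.png');b=cv2.imread('pics/side1.png')
def c(im,x,y,w,h,s=4): return cv2.resize(im[y:y+h,x:x+w],None,fx=s,fy=s,interpolation=cv2.INTER_CUBIC)
top=np.hstack([c(a,180,212,130,70),c(a,390,217,70,70)])
bot=np.hstack([c(b,310,135,66,75),c(b,310,300,60,75),c(b,180,210,60,75)])
# rows
W=800
pad=lambda x:np.hstack([x,np.zeros((x.shape[0],W-x.shape[1],3),np.uint8)])
cv2.imwrite('pics/c1.png',np.vstack([pad(top),pad(bot)]) ) if False else None
t=np.hstack([c(a,180,212,130,70),c(a,390,217,70,70)])
cv2.imwrite('pics/c1.png',np.vstack([pad(t),pad(np.hstack([c(b,312,140,66,75),c(b,312,302,60,75),c(a,290,290,74,75)]))]))
E
```

```text
(no output)
```

View pics/c1.png

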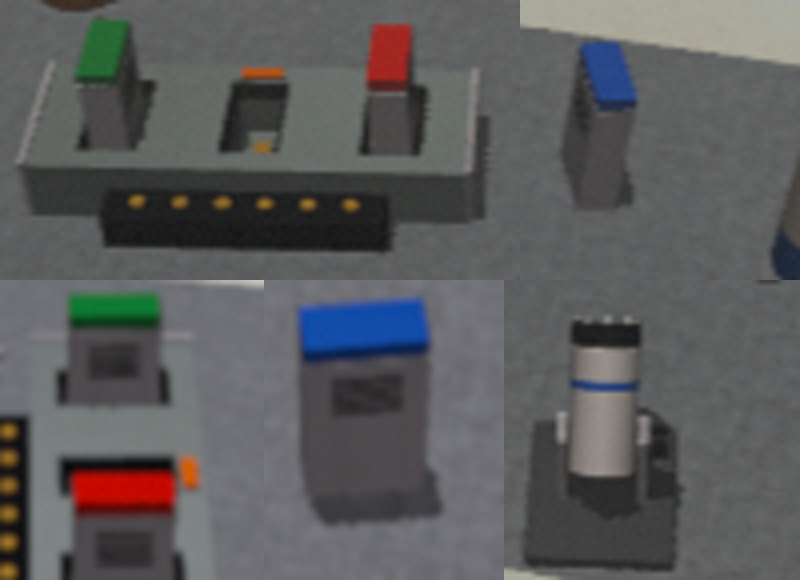

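```bash
python3 - <<'E'
from h import *
f='scene1.png'
def g(name,pts,z,ox,oy,px=0,py=0):
    P=np.array([onz(f,ox+(x-px)/4,oy+(y-py)/4,z) for x,y in pts]); c=P.mean(0)
    print(name,(P[:,:2]).round(3).tolist(),'c',c.round(4))
    for i in range(4):
        d=P[(i+1)%4]-P[i];print('   edge',round(np.linalg.norm(d)*1e3),round(np.degrees(np.arctan2(d[1],d[0])),1))
g('rack',[(52,62),(478,68),(470,165),(20,165)],.05,180,212)
g('green',[(92,20),(132,22),(118,80),(78,78)],.115,180,212)
g('red',[(375,25),(411,26),(407,88),(367,86)],.115,180,212)
g('spare',[(580,45),(615,42),(635,102),(600,106)],.11,390,217,520)
g('plate',[(534,422),(676,426),(672,566),(526,560)],.012,290,290,504,280)
f='side1.png'
g('spareside',[(300,308),(424,300),(428,344),(304,352)],.11,312,302,264,280)
f='side1.png'
print('lens',tri(('side1.png',224,226),('scene1.png',290+(606-504)/4,290+(322-280)/4)))
E
```

```text
rack [[0.53, -0.314], [0.467, -0.004], [0.568, 0.014], [0.637, -0.293]] c [ 0.5505 -0.1494  0.05  ]
   edge 316 101.4
   edge 103 10.3
   edge 314 -77.4
   edge 109 -168.7
green [[0.549, -0.265], [0.544, -0.236], [0.605, -0.223], [0.609, -0.251]] c [ 0.5766 -0.2437  0.115 ]
   edge 29 98.3
   edge 62 12.3
   edge 28 -81.6
   edge 62 -166.8
red [[0.51, -0.068], [0.505, -0.043], [0.569, -0.029], [0.573, -0.056]] c [ 0.5395 -0.0489  0.115 ]
   edge 25 100.2
   edge 66 12.6
   edge 27 -81.6
   edge 65 -169.1
spare [[0.466, 0.298], [0.457, 0.322], [0.516, 0.339], [0.526, 0.316]] c [0.4912 0.3185 0.11  ]
   edge 25 109.9
   edge 62 15.8
   edge 25 -68.1
   edge 62 -163.6
plate [[0.783, 0.066], [0.767, 0.153], [0.867, 0.169], [0.882, 0.085]] c [0.8249 0.1182 0.012 ]
   edge 89 100.5
   edge 101 9.1
   edge 86 -80.3
   edge 100 -169.0
spareside [[0.515, 0.318], [0.458, 0.303], [0.452, 0.33], [0.508, 0.345]] c [0.4834 0.3241 0.11  ]
   edge 59 -164.8
   edge 28 102.2
   edge 58 15.2
   edge 27 -75.5
lens [0.77215302 0.10904599 0.10567169]
```

```bash
python3 - <<'E'
from h import *
print('duster',onz('side1.png',292,346,.19),onz('scene1.png',475,237,.19))
print('dropper',onz('side1.png',367,285,.0),'jar',onz('side1.png',291,297,0))
def tgt(yaw): # tool y at yaw+90, z down
    y=np.array([-np.sin(yaw),np.cos(yaw),0]); z=np.array([0,0,-1.]); return R.from_matrix(np.array([np.cross(y,z),y,z]).T)
print(rel([.487,.321,.28],tgt(np.radians(15.5))))
E
```

```text
duster [0.53199829 0.47712328 0.19      ] [0.55544265 0.46610916 0.19      ]
dropper [4.47251232e-01 1.31431681e-01 1.11022302e-16] jar [0.60505256 0.19697831 0.        ]
(array([-326.5, -166.3,  -97.4]), array([-1.700e-03, -5.000e-04, -6.643e-01]))
```

```bash
python3 -m creep '[[[1,0,0,-50,0,0,0],[1,0,0,-97,0,0,-0.1],[1,-50,-25,-97,0,0,-0.2],[1,-95,-48,-97,0,0,-0.3],[1,-140,-71,-97,0,0,-0.4]]]' && python3 - <<'E'
from h import *
exec('''def tgt(yaw):
    y=np.array([-np.sin(yaw),np.cos(yaw),0]); z=np.array([0,0,-1.]); return R.from_matrix(np.array([np.cross(y,z),y,z]).T)''')
print(rel([.487,.321,.28],tgt(np.radians(15.5))))
E
cat >> h.py <<'E'
def tgt(yaw): # yaw deg; tool y at yaw+90, z down
    yaw=np.radians(yaw);y=np.array([-np.sin(yaw),np.cos(yaw),0]); z=np.array([0,0,-1.]); return R.from_matrix(np.array([np.cross(y,z),y,z]).T)
E
```

```text
time: 0.6
position: [0.3477, 0.485, 0.2801]
tool_rot: [-0.018, 3.141, -0.0]
ft_force: [1.9, 0.3, -0.1]
grip_width: 1.002
(array([-137.4, -165.6,    0.2]), array([-1.000e-04,  3.000e-04, -2.591e-01]))
```

```bash
python3 -m creep '[[[1,-30,-36,0,0,0,-0.06],[1,-62,-75,0,0,0,-0.13],[1,-94,-113,0,0,0,-0.2],[1,-120,-145,0,0,0,-0.26],[1,-137,-165,0,0,0,-0.26]]]' && python3 -m creep '[[[1,0,0,0,0,0,0],[1,0,0,0,0,0,0]]]' && python3 - <<'E'
from h import *
snap('wrist','w1.png'); print(rel([.487,.321,.28],tgt(15.5)))
E
```

```text
time: 1.1
position: [0.4874, 0.3179, 0.28]
tool_rot: [-0.411, 3.114, -0.003]
ft_force: [-0.4, 0.5, 0.4]
grip_width: 0.997
time: 1.3
position: [0.4848, 0.3219, 0.2798]
tool_rot: [0.415, -3.113, -0.0]
ft_force: [0.2, 0.5, -0.4]
grip_width: 1.0
(array([-2.3, -2.8, -0.1]), array([ 0.0007, -0.001 , -0.0032]))
```

View pics/w1.png

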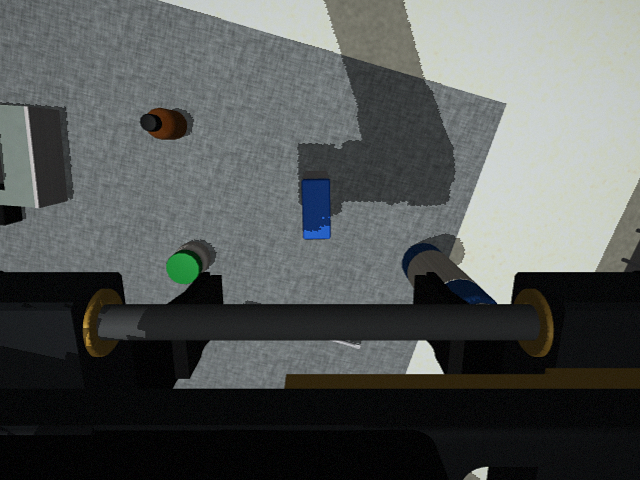

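```bash
python3 - <<'E'
from h import *
P=np.array([onz('w1.png',u,v,.11) for u,v in [(302,180),(329.5,179),(331,238.5),(303.5,240)]])
print(P.round(4).tolist(),P.mean(0)); 
for i in range(4):
    d=P[(i+1)%4]-P[i];print(np.linalg.norm(d)*1e3,np.degrees(np.arctan2(d[1],d[0])))
c=P.mean(0);print(st()[0],np.load('pics/w1.png.npz')['pose'].round(3)[:3,3])
print(rel([c[0],c[1],.075],tgt(15.5)))
for z in (0.11,0.098): print(proj('w1.png',[c[0],c[1],z]))
E
```

```text
[[0.4598, 0.2982, 0.11], [0.4519, 0.3236, 0.11], [0.5087, 0.341, 0.11], [0.5175, 0.3147, 0.11]] [0.48447611 0.31939358 0.11      ]
26.609807858899302 107.22293969135065
59.448946176046704 17.048978364835484
27.71398638691308 -71.61724523002336
60.023265016917904 -163.9980335273066
[0.48405921 0.32307723 0.27986362] [0.419 0.303 0.482]
(array([  0.4,  -3.8, 204.9]), array([ 0.0007, -0.001 , -0.0032]))
[316.50904857 209.96896707]
[316.54854972 207.86071497]
```

```bash
python3 -m creep '[[[1,0,-2,50,0,0,-0.02],[1,0,-4,100,0,0,-0.024],[1,0,-4,145,0,0,-0.024],[1,0,-4,185,0,0,-0.024],[1,0,-4,218,0,0,-0.024]]]' 45 && python3 -m creep '[[[0,0,0,0,0,0,0],[0,0,0,0,0,0,0],[0,0,0,0,0,0,0],[0,0,0,0,0,0,0],[0,0,0,0,0,0,0]]]' 45&& python3 -m creep '[[[0,0,0,0,0,0,0],[0,0,0,0,0,0,0],[0,0,0,0,0,0,0],[0,0,0,0,0,0,0],[0,0,0,0,0,0,0]]]' && python3 -m creep '[[[0,0,0,-20,0,0,0],[0,0,0,-50,0,0,0],[0,0,0,-90,0,0,0],[0,0,0,-130,0,0,0],[0,0,0,-160,0,0,0]]]'; python3 - <<'E'
from h import *
c=np.array([.5505,-.1494]);print(rel([c[0],c[1],.222],tgt(11.7)),st()[0])
E
```

```text
time: 1.85
position: [0.4834, 0.3197, 0.0596]
tool_rot: [0.459, -3.105, 0.0]
ft_force: [-0.1, 0.2, 0.2]
grip_width: 0.998
time: 2.35
position: [0.487, 0.3191, 0.0641]
tool_rot: [-0.454, 3.106, 0.002]
ft_force: [-0.1, -0.5, 0.3]
grip_width: 0.63
time: 2.85
position: [0.486, 0.3185, 0.0624]
tool_rot: [-0.454, 3.108, 0.0]
ft_force: [-0.1, -0.6, 0.8]
grip_width: 0.317
time: 3.35
position: [0.4862, 0.3181, 0.2241]
tool_rot: [-0.454, 3.108, 0.0]
ft_force: [0.3, 0.5, -3.2]
grip_width: 0.316
(array([  72.1, -466.4,    2. ]), array([0.0002, 0.0009, 0.0858])) [0.48620564 0.31814639 0.22411379]
```

```bash
python3 -m creep '[[[0,10,-50,0,0,0,0.02],[0,20,-100,0,0,0,0.04],[0,28,-150,0,0,0,0.06],[0,36,-200,0,0,0,0.08],[0,44,-250,0,0,0,0.086]]]' && python3 -m creep '[[[0,7,-40,0,0,0,0],[0,14,-80,0,0,0,0],[0,17,-95,0,0,0,0],[0,17,-95,0,0,0,0],[0,17,-95,0,0,0,0]]]' && python3 - <<'E'
from h import *
snap('wrist','w2.png'); print(rel([.5505,-.1494,.222],tgt(11.7)))
E
```

```text
time: 3.85
position: [0.5142, 0.0677, 0.2215]
tool_rot: [0.319, -3.124, 0.0]
ft_force: [1.1, -0.0, -3.8]
grip_width: 0.314
time: 4.35
position: [0.517, -0.0257, 0.2216]
tool_rot: [0.32, -3.124, -0.002]
ft_force: [0.5, 1.0, -2.3]
grip_width: 0.317
(array([  -7.1, -128.8,   -0.5]), array([ 0.0011, -0.0009,  0.0018]))
```

View pics/w2.png

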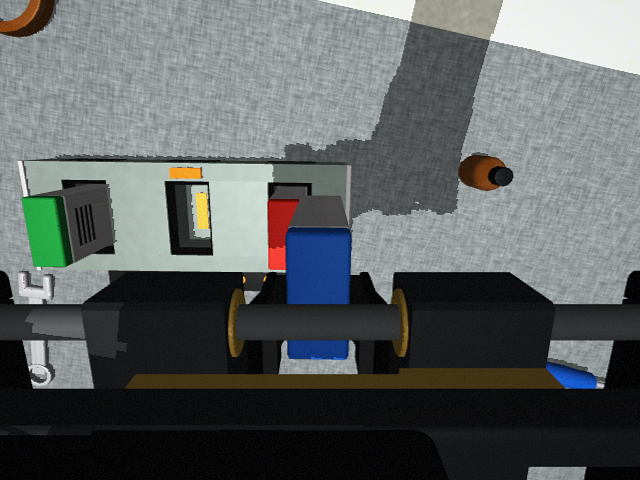

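```bash
python3 - <<'E'
from h import *
def g(pts,z):
    P=np.array([onz('w2.png',u,v,z) for u,v in pts]); c=P.mean(0);print('c',c.round(4))
    for i in range(4):
        d=P[(i+1)%4]-P[i];print('  ',(np.linalg.norm(d)*1e3).round(1),np.degrees(np.arctan2(d[1],d[0])).round(1))
    return c
b=g([(166,181),(209,181),(212,255),(171,255)],.05)
g([(24,161),(348,164),(350,270),(33,271)],.05)
p,r,s=st(); print(p)
m=g([(287,229),(350,229),(349,358),(288,359)],p[2]-.062+.11)
print('module off (tool)',r.inv().apply(m-p)*1e3, 'need',r.inv().apply(b-m)*1e3)
E
```

```text
c [ 0.5513 -0.1501  0.05  ]
   41.8 101.7
   75.2 9.9
   41.9 -78.3
   75.2 -170.1
c [ 0.551  -0.1508  0.05  ]
   311.0 101.2
   107.7 13.9
   327.4 -78.1
   112.2 -174.6
[ 0.51717503 -0.024767    0.2216764 ]
c [ 0.5149 -0.0269  0.2697]
   26.1 101.7
   60.0 12.5
   27.6 -77.3
   60.5 -169.1
module off (tool) [  2.68872004  -1.55382105 -47.99924065] need [ -10.61849978 -128.29890931  219.52878158]
```

```bash
python3 -m creep '[[[0,-4,-45,0,0,0,0],[0,-8,-90,0,0,0,0],[0,-10.5,-128,0,0,0,0],[0,-10.5,-128,0,0,0,0],[0,-10.5,-128,50,0,0,0]]]' && python3 -m creep '[[[0,0,0,30,0,0,0],[0,0,0,50,0,0,0],[0,0,0,60,0,0,0],[0,0,0,70,0,0,0],[0,0,0,75,0,0,0]]]' && python3 - <<'E'
from h import *
print(rel([.5512,-.1503,.067],tgt(11.6)),st()[0]);snap('wrist','w3.png')
E
```

```text
time: 4.9
position: [0.5596, -0.1505, 0.178]
tool_rot: [-0.319, 3.112, -0.005]
ft_force: [1.8, 0.2, -2.9]
grip_width: 0.317
time: 5.4
position: [0.5542, -0.1488, 0.0971]
tool_rot: [-0.322, 3.125, 0.0]
ft_force: [0.8, -0.2, -2.6]
grip_width: 0.316
(array([ 3.3, -0.9, 30.1]), array([0.0001, 0.0004, 0.0031])) [ 0.55423537 -0.14879669  0.09708824]
```

```bash
python3 -m creep '[[[0,0,0,8,0,0,0],[0,0,0,16,0,0,0],[0,0,0,22,0,0,0],[0,0,0,26,0,0,0],[0,0,0,28,0,0,0]]]' && python3 -m creep '[[[0,0,0,1,0,0,0],[0,0,0,2,0,0,0],[0,0,0,2,0,0,0]]]'
```

```text
time: 5.95
position: [0.5535, -0.1496, 0.0687]
tool_rot: [0.32, -3.125, -0.0]
ft_force: [-0.2, 0.7, -3.1]
grip_width: 0.317
time: 6.25
position: [0.5541, -0.1497, 0.0675]
tool_rot: [-0.32, 3.125, -0.0]
ft_force: [0.7, 0.1, -2.7]
grip_width: 0.313
```

```bash
python3 -m creep '[[[0,0,0,1,0,0,0],[0,0,0,2,0,0,0],[0,0,0,2,0,0,0]]]'&& python3 -m creep '[[[0,0,0,1,0,0,0],[0,0,0,1,0,0,0]]]'
```

```text
time: 6.55
position: [0.5547, -0.1498, 0.0674]
tool_rot: [-0.32, 3.123, 0.0]
ft_force: [-3.1, 1.6, 8.7]
grip_width: 0.311
time: 6.75
position: [0.555, -0.1498, 0.0674]
tool_rot: [-0.32, 3.122, 0.001]
ft_force: [-4.8, 1.2, 13.7]
grip_width: 0.315
```

```bash
python3 -m creep '[[[0.7,0,0,-2,0,0,0],[0.7,0,0,-2,0,0,0],[0.7,0,0,-2,0,0,0],[0.7,0,0,-2,0,0,0]]]'&& python3 -m creep '[[[0.7,0,0,-2,0,0,0],[0.7,0,0,-40,0,0,0],[0.7,0,0,-80,0,0,0],[0.7,0,0,-130,0,0,0],[0.7,0,0,-180,0,0,0]]]' && python3 -m creep '[[[1,0,30,0,0,0,0],[1,0,60,0,0,0,0],[1,0,60,0,0,0,0],[1,0,60,0,0,0,0]]]' && python3 - <<'E'
from h import *
snap('wrist','w4.png');print(st()[0])
E
```

```text
time: 7.15
position: [0.5537, -0.1497, 0.0661]
tool_rot: [0.32, -3.125, 0.0]
ft_force: [-0.1, 0.1, 0.3]
grip_width: 0.592
time: 7.65
position: [0.5532, -0.1497, 0.2479]
tool_rot: [0.32, -3.125, -0.0]
ft_force: [1.0, 1.3, 0.1]
grip_width: 0.701
time: 8.05
position: [0.5416, -0.0904, 0.2463]
tool_rot: [-0.323, 3.125, -0.0]
ft_force: [-0.6, -0.5, 0.6]
grip_width: 0.958
[ 0.54151533 -0.09160524  0.24618846]
```

View pics/w4.png

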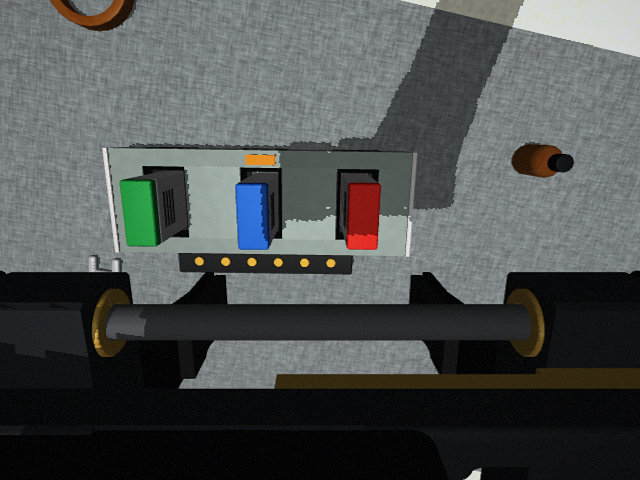

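```bash
python3 - <<'E'
from h import *
def g(pts,z):
    P=np.array([onz('w4.png',u,v,z) for u,v in pts]); c=P.mean(0);print('c',c.round(4))
    for i in range(4):
        d=P[(i+1)%4]-P[i];print('  ',(np.linalg.norm(d)*1e3).round(1),np.degrees(np.arctan2(d[1],d[0])).round(1))
    return c
g([(236,183),(267,183),(269,249),(238,249)],.115)
c=g([(348,182),(380,182),(378,249),(347,248)],.115)
print(rel([c[0],c[1],.064],tgt(11.6)))
E
```

```text
c [ 0.552  -0.1487  0.115 ]
   26.9 101.8
   59.7 11.6
   28.2 -78.2
   59.7 -169.6
c [ 0.5312 -0.0525  0.115 ]
   27.8 101.8
   60.5 12.4
   28.2 -80.1
   59.6 -168.0
(array([  2.1,  40.5, 182.2]), array([-0.0006, -0.0002,  0.0015]))
```

```bash
python3 -m creep '[[[1,2,40.5,0,0,0,0],[1,2,40.5,30,0,0,0],[1,2,40.5,80,0,0,0],[1,2,40.5,120,0,0,0],[1,2,40.5,150,0,0,0]]]' 55 && python3 -m creep '[[[1,0,0,20,0,0,0],[1,0,0,32,0,0,0],[0,0,0,32,0,0,0],[0,0,0,32,0,0,0],[0,0,0,32,0,0,0]]]' && python3 -m creep '[[[0,0,0,0,0,0,0],[0,0,0,0,0,0,0],[0,0,0,0,0,0,0],[0,0,0,0,0,0,0],[0,0,0,0,0,0,0]]]' 55 && python3 -m creep '[[[0,0,0,0,0,0,0],[0,0,0,0,0,0,0]]]'
```

```text
time: 8.6
position: [0.5299, -0.0533, 0.0934]
tool_rot: [0.316, -3.123, 0.001]
ft_force: [-0.4, -0.2, 0.0]
grip_width: 1.0
time: 9.1
position: [0.5327, -0.052, 0.0657]
tool_rot: [-0.319, 3.123, -0.0]
ft_force: [-0.7, -0.6, 0.5]
grip_width: 0.812
time: 9.6
position: [0.5315, -0.0516, 0.0643]
tool_rot: [-0.32, 3.125, 0.0]
ft_force: [-0.7, -0.1, 0.7]
grip_width: 0.355
time: 9.8
position: [0.5314, -0.0516, 0.0643]
tool_rot: [0.32, -3.125, -0.0]
ft_force: [-0.3, -0.5, 1.1]
grip_width: 0.315
```

```bash
python3 -m creep '[[[0,0,0,-15,0,0,0],[0,0,0,-40,0,0,0],[0,0,0,-80,0,0,0],[0,0,0,-125,0,0,0],[0,0,0,-170,0,0,0]]]' && python3 -m creep '[[[0,0,0,-40,0,0,0],[0,0,0,-40,0,0,0]]]' ; cat >> h.py <<'E'
def aim(yaw,el):
    a,e=np.radians([yaw,el]); n=np.array([-np.cos(e)*np.cos(a),-np.cos(e)*np.sin(a),np.sin(e)])
    y=np.array([-np.sin(a),np.cos(a),0]); return R.from_matrix(np.array([np.cross(y,-n),y,-n]).T),n
E
python3 - <<'E'
from h import *
Rt,n=aim(9.5,45); print(n)
print(rel([.604,0,.293],Rt)); print(st()[2]['joint_positions'],ctrl.get_state()['grip_width'])
E
```

```text
time: 10.3
position: [0.5303, -0.0517, 0.2347]
tool_rot: [0.32, -3.123, -0.0]
ft_force: [0.8, -0.5, -3.0]
grip_width: 0.316
time: 10.5
position: [0.5343, -0.0521, 0.2799]
tool_rot: [-0.319, 3.116, -0.001]
ft_force: [1.3, -0.2, -3.2]
grip_width: 0.317
[-0.69740924 -0.11670628  0.70710678]
(array([-78.9,  36.9, -12.4]), array([ 0.0138, -0.7756,  0.0367]))
[-0.36303359  0.03252335  0.42534266  1.59841113 -0.01459031  1.50384648
  1.83779628] 0.3165903073371457
```

```bash
python3 -m creep '[[[0,-20,10,-5,0,-0.14,0],[0,-40,20,-10,0,-0.28,0.01],[0,-60,30,-12,0.005,-0.42,0.02],[0,-79,37,-12,0.01,-0.56,0.03],[0,-79,37,-12,0.014,-0.7,0.037]]]' && python3 - <<'E'
from h import *
Rt,n=aim(9.5,45)
print(rel([.604,0,.293],Rt)); print(np.round(st()[2]['joint_positions'],2))
E
```

```text
time: 11.0
position: [0.5995, 0.0101, 0.2812]
tool_rot: [-0.238, 2.538, 0.087]
ft_force: [-1.2, 0.7, -4.1]
grip_width: 0.317
(array([ -8.8, -10.7,  -8.4]), array([ 0.023 , -0.1906,  0.0124]))
[-0.2  -0.3   0.18  2.02 -0.07  0.84  1.78]
```

```bash
python3 -m creep '[[[0,-5,-5,10,0.01,-0.08,0.005],[0,-9,-10,20,0.02,-0.15,0.01],[0,-9,-10,25,0.023,-0.19,0.012],[0,-9,-10,25,0.023,-0.19,0.012],[0,-9,-10,25,0.023,-0.19,0.012]]]' && python3 - <<'E'
from h import *
Rt,n=aim(9.5,45)
print(rel([.604,0,.293],Rt),st()[0]); print(np.round(st()[2]['joint_positions'],2))
snap('wrist','w5.png')
E
```

```text
time: 11.5
position: [0.6351, -0.0034, 0.2669]
tool_rot: [-0.186, 2.354, 0.077]
ft_force: [0.5, 1.1, -2.3]
grip_width: 0.313
(array([  3. ,   8.3, -39.8]), array([-0.005 , -0.004 , -0.0058])) [ 0.63512881 -0.00344435  0.26688304]
[ 0.25 -0.3  -0.15  2.14 -0.41  0.56  2.08]
```

View pics/w5.png

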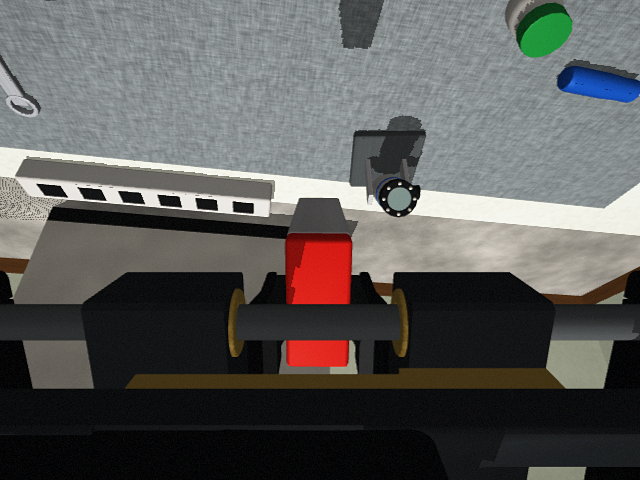

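```bash
python3 - <<'E'
from h import *
f='w5.png'
print('onz .109',onz(f,398,197,.109)); print('tri',tri((f,398,197),('side1.png',224,226)),tri((f,398,197),('side1.png',224,226),('scene1.png',315.5,300.5)))
a,b,c=[onz(f,u,v,.012) for u,v in[(354,134),(426,131),(351,185)]]
d=b-a;print(a,b,(a+b)/2,np.linalg.norm(d),np.degrees(np.arctan2(-d[0],d[1])),np.degrees(np.arctan2(*(c-a)[1::-1])))
L=onz(f,398,197,.109)
print('side proj of L',proj('side1.png',L),proj('scene1.png',L))
im=cv2.imread('pics/w5.png')[150:240,340:460];s=cv2.imread('pics/side1.png')[205:280,178:242];
A=cv2.resize(im,None,fx=3.3,fy=3.3,interpolation=2);B=cv2.resize(s,None,fx=6,fy=6,interpolation=2)
H=max(A.shape[0],B.shape[0]);C=np.zeros((H,A.shape[1]+B.shape[1],3),np.uint8);C[:A.shape[0],:A.shape[1]]=A;C[:B.shape[0],A.shape[1]:]=B;cv2.imwrite('pics/c2.png',C);print(A.shape,B.shape)
E
```

```text
onz .109 [0.76669661 0.10555057 0.109     ]
tri [0.77317643 0.10835868 0.10393244] [0.77208284 0.10844919 0.10503622]
[0.77458282 0.06273572 0.012     ] [0.75601815 0.1481946  0.012     ] [0.76530048 0.10546516 0.012     ] 0.08745209021119699 12.256224185701168 11.198632851882575
side proj of L [226.9467587  223.78534069] [314.78107136 297.96548753]
(297, 396, 3) (450, 384, 3)
```

View pics/c2.png

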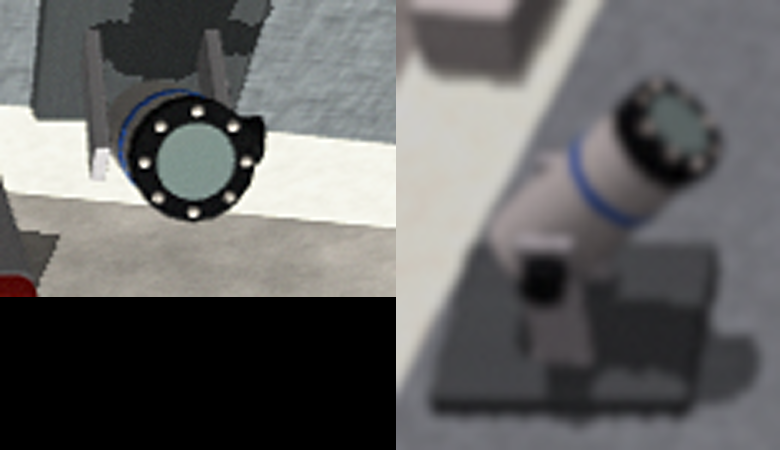

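```bash
python3 - <<'E'
from h import *
f='w5.png'
for v in (198,198.5): print(onz(f,399.4,v,.109),tri((f,399.4,v),('side1.png',225,225.8)))
L=np.array([.7695,.1065,.107])
for p in (f,'side1.png','scene1.png'): print(p,proj(p,L))
Rt,n=aim(10.5,45)
for k in (.06,0): print(rel(L+n*(.065+.0593+k),Rt))
# held module foot estimate in picture: foot edge on robot side, tool frame
p,r,s=st(); 
for x in(30,33): print(proj(f,p+r.apply(np.array([x,-14,59.3])*1e-3)),proj(f,p+r.apply(np.array([x,14,59.3])*1e-3)),proj(f,p+r.apply(np.array([x,14,-50.7])*1e-3)))
E
```

```text
[0.76820636 0.10768642 0.109     ] [0.77076609 0.10919869 0.10623674]
[0.76908691 0.10799745 0.109     ] [0.7708525  0.10930898 0.10656993]
w5.png [397.77966626 197.13507071]
side1.png [225.70339915 224.60993226]
scene1.png [314.91675615 299.46045478]
(array([ 9.4, 83.8, 35.6]), array([-0.0172, -0.0005, -0.0169]))
(array([ 9.4, 84.8, 95.6]), array([-0.0172, -0.0005, -0.0169]))
[299.43483624 200.98569041] [340.24039975 200.94642928] [355.37613793 242.37754111]
[299.37765916 196.63219231] [340.29957417 196.59223344] [355.54894902 235.22418649]
```

```bash
python3 -m creep '[[[0,1,20,5,-0.004,0,-0.004],[0,3,45,12,-0.008,0,-0.008],[0,5,70,25,-0.013,0,-0.013],[0,6,85,35,-0.017,0,-0.017],[0,6,86,35,-0.017,0,-0.017]]]' && python3 -m creep '[[[0,0,0,0,0,0,0],[0,0,0,0,0,0,0]]]' && python3 - <<'E'
from h import *
L=np.array([.7705,.1085,.1075]);Rt,n=aim(10.5,45)
print(rel(L+n*(.065+.0593)-Rt.apply([.0025,0,0]),Rt),np.round(st()[2]['joint_positions'],2))
E
```

```text
time: 12.05
position: [0.643, 0.09, 0.2406]
tool_rot: [-0.224, 2.348, 0.092]
ft_force: [0.5, 0.6, -3.7]
grip_width: 0.307
time: 12.25
position: [0.6441, 0.0849, 0.2422]
tool_rot: [-0.215, 2.345, 0.088]
ft_force: [0.3, -0.4, -2.8]
grip_width: 0.313
(array([ 2. ,  0.3, 61.8]), array([-0.001 ,  0.0032,  0.0002])) [ 0.2  -0.27 -0.31  2.17 -0.26  0.45  1.81]
```

```bash
python3 -m creep '[[[0,1,0,15,0,0.001,0],[0,2,0,30,0,0.003,0],[0,2,0,45,0,0.003,0],[0,2,0,55,0,0.003,0],[0,2,0,62,0,0.003,0]]]' && python3 -m creep '[[[0,0,0,0,0,0,0],[0,0,0,0,0,0,0],[0,0,0,0,0,0,0],[0,0,0,0,0,0,0]]]' && python3 - <<'E'
from h import *
L=np.array([.7705,.1085,.1075]);Rt,n=aim(10.5,45)
print(rel(L+n*(.065+.0593)-Rt.apply([.0025,0,0]),Rt),np.round(st()[2]['joint_positions'],2))
def c(im,x,y,w,h,s): return cv2.resize(im[y:y+h,x:x+w],None,fx=s,fy=s,interpolation=2)
a=snap('scene','s2.png')[:,:,::-1];b=snap('side','d2.png')[:,:,::-1];w=snap('wrist','w6.png')[:,:,::-1]
top=np.hstack([c(b,170,150,100,120,4)[:400,:400],c(a,260,230,100,100,4)])
bot=np.hstack([c(a,170,190,140,100,2)[:200],c(b,300,130,100,100,2),c(w,220,150,200,140,1.428)[:200,:286]])
bot=np.hstack([bot,np.zeros((200,800-bot.shape[1],3),np.uint8)]) if bot.shape[1]<800 else bot[:,:800]
cv2.imwrite('pics/c3.png',np.vstack([top,bot]))
E
```

```text
time: 12.75
position: [0.6859, 0.0922, 0.1955]
tool_rot: [-0.215, 2.349, 0.088]
ft_force: [-1.0, 0.4, -3.9]
grip_width: 0.312
time: 13.15
position: [0.6854, 0.0929, 0.1964]
tool_rot: [-0.216, 2.348, 0.088]
ft_force: [-0.4, -0.2, -3.2]
grip_width: 0.316
(array([-0.8, -0.1, -0.3]), array([-0.0011, -0.0001,  0.0007])) [ 0.23 -0.11 -0.37  2.14 -0.18  0.33  1.75]
```

View pics/c3.png

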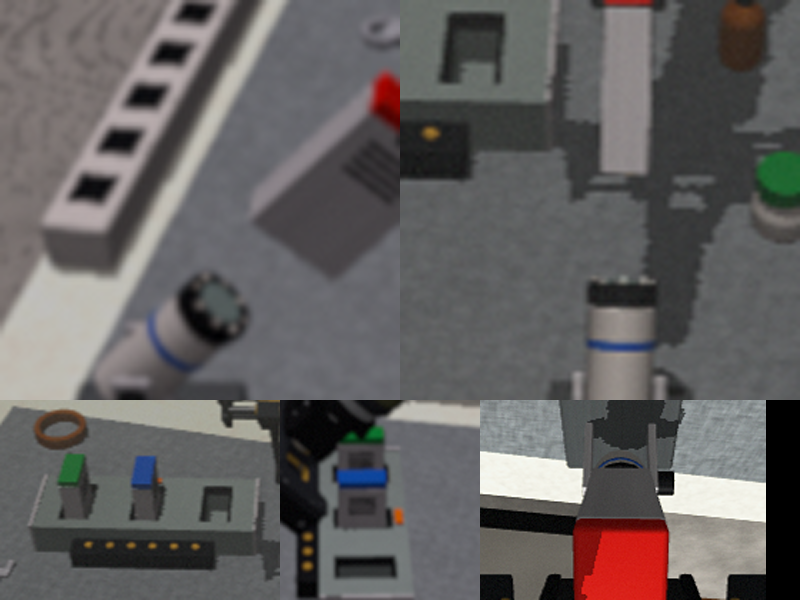

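```bash
python3 - <<'E'
from h import *
p,r,s=st();Rt,n=aim(10.5,45)
P=lambda f,x,y,z: proj(f,p+r.apply(np.array([x,y,z])*1e-3)).round(1)
for x0 in (0,2.5):
    print(x0,'side',P('d2.png',x0-30,14,59.3),P('d2.png',x0+30,14,59.3),'obs (233.8,203.8),(253.3,219.5)')
    print('scene',P('s2.png',x0-30,-14,59.3),P('s2.png',x0-30,14,59.3),'obs (310.5,273),(322,273.7)', P('s2.png',x0-30,-14,-38.7),P('s2.png',x0-30,14,-38.7),'obs cap (310.3,231.2)/(323.5,231.5)')
L=tri(('d2.png',170+217/4,150+305/4),('s2.png',260+221/4,230+289/4),('w5.png',399.4,198.3));print('L',L,proj('d2.png',L),proj('s2.png',L))
F=p+r.apply([.0025,0,.0593]);v=F-L;print('dist',v@n,'lateral mm',(r.inv().apply(v)*1e3).round(1))
E
```

```text
0 side [231.6 204.6] [253.2 219.9] obs (233.8,203.8),(253.3,219.5)
scene [310.3 272.9] [322.3 273.2] obs (310.5,273),(322,273.7) [311.4 230.7] [323.4 231. ] obs cap (310.3,231.2)/(323.5,231.5)
2.5 side [232.5 205.2] [254.1 220.6] obs (233.8,203.8),(253.3,219.5)
scene [310.3 272.8] [322.3 273.1] obs (310.5,273),(322,273.7) [311.4 230.8] [323.4 231.1] obs cap (310.3,231.2)/(323.5,231.5)
L [0.7737232  0.1091646  0.10397825] [223.66508265 226.20357079] [315.62825633 301.80590901]
dist 0.06934784384545209 lateral mm [  1.    0.  -69.3]
```

```bash
python3 -m creep '[[[0,0,0,1,0,0,0],[0,0,0,1,0,0,0],[0,0,0,1,0,0,0],[0,0,0,1,0,0,0],[0,0,0,1,0,0,0]]]' && python3 -m creep '[[[0,0,0,0,0,0,0],[0,0,0,0,0,0,0],[0,0,0,0,0,0,0],[0,0,0,0,0,0,0],[0,0,0,0,0,0,0]]]' && python3 -c "
from bench import ctrl;import numpy as np
print(np.abs(ctrl.get_state()['qd']).max());print(ctrl.close_job())"
```

```text
time: 13.8
position: [0.686, 0.0931, 0.1949]
tool_rot: [-0.216, 2.349, 0.088]
ft_force: [-0.5, -0.0, -2.6]
grip_width: 0.315
time: 14.3
position: [0.6861, 0.0931, 0.195]
tool_rot: [-0.216, 2.349, 0.088]
ft_force: [0.4, 0.0, -3.3]
grip_width: 0.315
0.0013345454863556007
the job is handed in; nothing more can be done
None
```

The job is done and handed in at about 14.3 s. The spare (blue cap) went into the free middle bay first and was released. Only then did I draw out the failed module (red cap), tip it 45° and hold it with its foot towards the lens.

**Spare:** it met the bay floor at the expected height (TCP z about 0.067 m). The pictures afterwards show its blue cap level with the others and the module upright.

**Failed module:** its foot is about 65–69 mm off the glass and within about 1–2 mm of the lens axis. The arm was still, and the wrist carried only the module's weight (about 3 N), so it is touching nothing else.

**Disagreements:**
- My lens height estimates ran from 104 to 107.5 mm, against the stated 109 mm or so. That leaves the stand-off uncertain by about 4 mm.
- The aim direction (yaw) is good to about 1–2°.
- Joint 2 sat at its –0.30 range limit for a while during the tilt; it was at –0.11 in the hold pose, read just before a last 1 mm advance.

I did not separately check every loose object, but the pictures I viewed gave no sign that the running module or anything else had moved.

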